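# Scoop two craft beads into the blue bowl

### The arm

A 6-joint arm with a two-finger parallel gripper is mounted at the origin on a cart in front of the work surface, level with it; the furniture and walls round the work are solid. World frame = base frame: x ahead of the robot, y to its left, z up, the work surface at z = 0. Lengths are in mm, angles in rad, forces in N, time in s.
With the tool pointing down it reaches from about 325 to 850 mm from the base axis. Payload 15.5 kg.
Tool frame: the origin (TCP) lies at the very end of the fingers, on their centre line; the grasp point (between the pads) lies 19 mm behind it (r.grasp_offset is the z of the grasp point in the tool frame, in mm); z points along the fingers, y is the line along which they close (so a half turn about z gives the same grasp; the last joint's range is limited). The gripper opens to 91 mm and grips with 3 to 60 N. Pads are 32 mm wide; open, the fingers measure 118 mm over their backs; the gripper's body (76 mm by 178 mm) begins 60 mm behind the grasp point.
Start: joints at [-1.204, 0.494, 1.345, -0, 1.302, -0.096], TCP at [278.476, -559.533, 213.915] pointing down, gripper open.
Joint ranges: [-2.91, 2.91], [-0.82, 2.16], [0.22, 2.67], [-1.22, 4.37], [0.12, 2.79], [-3.08, 3.08]. Speed limits (rad/s): [1.89, 1.89, 2.57, 3.01, 3.01, 3.01].

### API

Orientations are given as a unit quaternion [w, x, y, z].
In Python, from workcell import r, effector, cams gives the robot as it stands. Calls block until the motion is done:
- r.move_pose(position, orientation): joint-space move of the TCP to a pose.
- r.line_to(position, attitude=None, vel=150): straight line of the TCP; attitude=None keeps the orientation; vel is the mean speed in mm/s.
- r.set_joints(angles): joint-space move.
- effector.move_gripper(opening, newtons=None): finger opening in mm; newtons is the grip in N (None keeps the last); returns when the fingers have stopped.
- r.wait(seconds).
- r.inverse_kinematics(position, orientation): joint angles nearest the present ones, or None.
- cams.read_camera(name): name is "side" or "top" or "wrist"; returns the picture (420x560x3 uint8, red, green, blue); there is no depth.
- cams.camera_model(name): a dict with "fx", "fy", "cx", "cy" (pixels), "cam_to_world" (4x4, takes a point from camera to world coordinates); the wrist camera has in their place "tool_from_camera" (4x4, takes a point from camera to tool coordinates, whose origin is the TCP and whose axes are the flange's). Camera axes: x right, y up, looking along -z (the intrinsics and any distortion apply to the point x, -y, -z); pixel columns grow to the right and rows downward; lengths in mm; the calibration is good to about 2 mm. A picture is of the moment at which its call begins: read the wrist's pose just before it. camera_model takes no time and is no camera call.
A pose or a line that the arm cannot do raises r.PlanningError and nothing moves.
- r.sign_off(): hands the job in; it is judged then, once.
Readings, each from a call of its own:
- r.get_t(): time.
- r.get_joint_positions(): joint angles.
- r.get_joint_velocities(): joint speeds.
- r.get_effort(): joint torques, N m.
- r.get_eef_pos(): TCP position.
- r.get_tool_rot(): TCP orientation.
- r.get_contact_force(): force on the tool from outside, world axes, zero at the start.
- r.get_ft_torque(): the same for the moment, N m.
- r.get_grip_width(): finger opening in mm.
- r.get_grasp_force(): force on a finger pad.
Only numpy, scipy, OpenCV 4.12 (cv2) and the standard library are available. Lean on these libraries where they do the work, as an engineer would, in place of code of your own. Each camera call takes 0.05 s, during which the arm holds its last target. There are 200 camera calls.

### The job

With the blue scoop, held by its wooden handle, scoop both large beads in the white tray up together and tip them into the blue bowl (not the white one). Then stand the scoop upright in the tray again and let go. Move the beads with the scoop only, never with the fingers, and do not push the blue bowl out of its place.

Things in the scene. Friction and masses are not known exactly. Their poses are not given: they have to be found in the camera images.
- scoop_grip (a point): Grip of the loose scoop (100 g) that stands in the tray: on the axis of its upright 22 mm square wooden handle (108 mm tall), 83 mm above the flat underside. z: up. -x: to the open mouth. Lip 85 mm from the axis along -x, tail 13 mm along +x, width 76 (inside 70), walls 16-34 mm high. The lip, a round bar 4 mm high, keeps beads in when level; they roll out when tipped over 30 degrees.
- tray: White open tray fixed to the cart; origin: centre of its underside. Outside 225 (x) by 108 (y) mm, inside 215 x 98; walls 34 mm high; floor top 5 mm above the origin. The scoop stands at its +x end, mouth to the beads at its -x end (nearer the robot). Drawn along the floor to the upright end wall at -x, the scoop's lip passes under the beads trapped there and they climb into the pan.
- bead_1: Orange round smooth bead, 30 mm in diameter, 15 g, rolls freely; origin at its centre.
- bead_2: Yellow round smooth bead, 30 mm in diameter, 15 g, rolls freely; origin at its centre.
- blue_bowl: Blue ceramic bowl, loose, 350 g; origin: centre of its underside, z up. Rim 116 mm across outside, 52 mm high, wall 4 mm; round inside, floor 5 mm above the origin and about 50 mm across. A white bowl of the same shape stands near it; the two may have changed places.
Not all that is in view belongs to the job. Of the things that look like the bead_2, the smaller one is meant.

How it is judged:
By the outcome, as a careful person would: the job done as asked, in the order asked, and still so for the second after the job is handed in, with the robot touching nothing.
It also fails if it takes over 54 s, if anything falls off the work surface, if the arm or the gripper's body presses on something with over 40 N, if the wrist force passes 120 N, or if a joint passes its speed limit or range.

## Working session

There is one attempt and no reset: what is moved stays moved. The work goes in short steps, each a Python script; the robot and the scene stay as the last script left them, time stands still between calls to the robot, and variables do not carry over. Pictures are saved under pics/ and viewed, at most 12 in all, crops included, and the job is handed in when it is done.

```bash
mkdir -p pics; ls; python3 - <<'E'
from workcell import r,effector,cams
import cv2,numpy as np
a=[]
for n in("top","side"):
    im=cams.read_camera(n); cv2.imwrite(f"pics/{n}_raw.png",im[:,:,::-1]); m=cams.camera_model(n); print(n,{k:(np.round(v,4).tolist() if not isinstance(v,str) else v) for k,v in m.items()})
print(r.get_t(),r.get_tool_rot(),r.grasp_offset); print(np.round(cams.camera_model("wrist")["tool_from_camera"],3).tolist())
E
```

```text
pics
top {'fx': 416.8491, 'fy': 416.8491, 'cx': 273.3716, 'cy': 207.5146, 'cam_to_world': [[0.0284, 0.9825, -0.1843, 256.3174], [-0.9996, 0.027, -0.0098, 18.8622], [-0.0046, 0.1845, 0.9828, 1177.2166], [0.0, 0.0, 0.0, 1.0]]}
side {'fx': 424.5302, 'fy': 424.5302, 'cx': 276.9779, 'cy': 210.3133, 'cam_to_world': [[-0.9725, 0.1093, -0.2058, 232.4201], [-0.2329, -0.4864, 0.8422, 905.8212], [-0.0081, 0.8669, 0.4984, 614.8637], [0.0, 0.0, 0.0, 1.0]]}
0.1 [-5.33157021e-04  9.73462756e-01  2.28844864e-01 -8.00498945e-05] -18.8
[[-0.001, 0.962, 0.272, 76.753], [1.0, 0.001, 0.0, 0.914], [0.0, 0.272, -0.962, -171.373], [0.0, 0.0, 0.0, 1.0]]
```

View pics/top_raw.png

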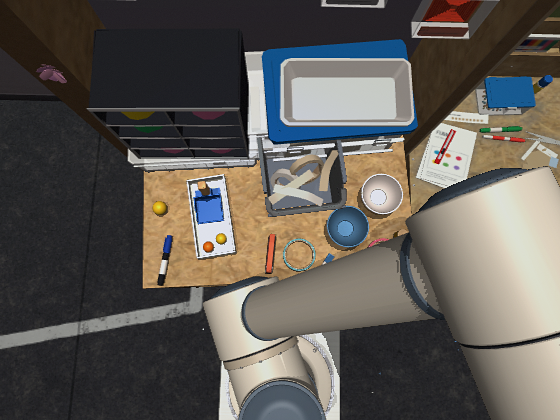

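View pics/side_raw.png

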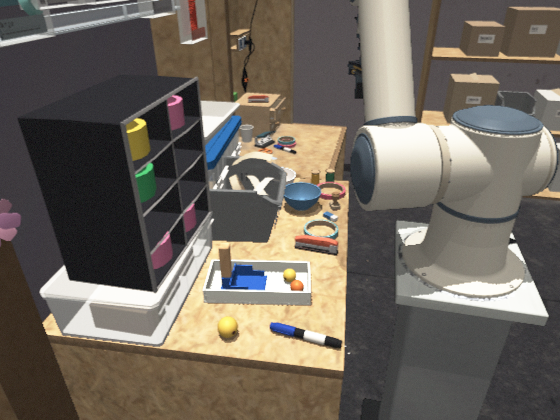

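The top view shows the tray around (211,215), with the scoop handle near (202,186), the orange bead at (208,247) and the small yellow bead at (221,239). The blue bowl is at (348,229), the white bowl at (381,195), and the larger decoy ball at (160,208). Next I'll turn these into coordinates.

```bash
cat > h.py <<'E'
from workcell import r,effector,cams
import cv2,numpy as np
from scipy.spatial.transform import Rotation as R
def quat(rot): q=rot.as_quat(); return np.array([q[3],q[0],q[1],q[2]])
def rot(q): return R.from_quat([q[1],q[2],q[3],q[0]])
def cam(n):
    m=cams.camera_model(n)
    if n=="wrist":
        T=np.eye(4);T[:3,:3]=rot(r.get_tool_rot()).as_matrix();T[:3,3]=r.get_eef_pos();m["cam_to_world"]=T@np.array(m["tool_from_camera"])
    return m
def ray(m,uv):
    T=np.array(m["cam_to_world"]);d=np.array([(uv[0]-m["cx"])/m["fx"],-(uv[1]-m["cy"])/m["fy"],-1]);return T[:3,3],T[:3,:3]@d
def onz(m,uv,z):
    o,d=ray(m,uv);return o+d*(z-o[2])/d[2]
def blobs(im,lo,hi,box=None,n=1,amin=15):
    k=cv2.inRange(cv2.cvtColor(im,cv2.COLOR_RGB2HSV),np.array(lo),np.array(hi))
    if box is not None:
        b=np.zeros_like(k);x0,y0,x1,y1=box;b[y0:y1,x0:x1]=k[y0:y1,x0:x1];k=b
    c=[q for q in cv2.findContours(k,cv2.RETR_EXTERNAL,cv2.CHAIN_APPROX_NONE)[0] if cv2.contourArea(q)>=amin]
    return sorted(c,key=cv2.contourArea)[::-1][:n]
E
python3 - <<'E'
from h import *
np.set_printoptions(precision=1,suppress=True)
im=cv2.imread("pics/top_raw.png")[:,:,::-1].copy();m=cam("top")
for nm,lo,hi,box,z in[("orange",(3,170,120),(13,255,255),(180,170,240,262),20),("yellow",(18,150,120),(32,255,255),(180,225,240,262),20),("ybig",(18,150,120),(32,255,255),(145,190,175,225),20),
 ("bowl",(95,90,40),(125,255,255),(320,200,375,255),52),("whitebowl",(0,0,140),(180,70,255),(358,170,410,220),52),("scoop",(100,150,60),(125,255,255),(185,170,240,262),25)]:
    for c in blobs(im,lo,hi,box):
        (u,v),rad=cv2.minEnclosingCircle(c);print(nm,(u,v),rad,onz(m,(u,v),z),rad*2*np.linalg.norm(ray(m,(u,v))[0])/m["fx"])
        if nm in("scoop",):print([onz(m,p,25)[:2] for p in cv2.boxPoints(cv2.minAreaRect(c))])
c=blobs(im,(0,0,150),(180,50,255),(180,172,245,265))[0];P=cv2.boxPoints(cv2.minAreaRect(cv2.convexHull(c)));print("tray",P,[onz(m,p,34)[:2] for p in P])
print("handle? scale",onz(m,(202,186),113))
for nm,uv,z in[("cabinet bottom front",(240,160),60),("cabinet top front L",(92,105),200),("cab front R",(243,107),250),("crate left front",(267,213),60),("crate r f",(344,205),60)]:print(nm,onz(m,uv,z))
# side view: bin and cabinet height by triangulation
s=cam("side")
def tri(a,b):
    o1,d1=ray(m,a);o2,d2=ray(s,b);t=np.linalg.lstsq(np.c_[d1,-d2],o2-o1,rcond=None)[0];return (o1+d1*t[0]+o2+d2*t[1])/2
print("crate corner",tri((344,207),(285,160)),"cab top right front",tri((243,107),(201,80)),"crate left-front?",tri((267,215),(270,187)))
big=cv2.resize(im[80:270,85:400],None,fx=2.5,fy=2.5,interpolation=cv2.INTER_CUBIC);cv2.imwrite("pics/crop.png",big[:,:,::-1])
E
```

```text
orange (207.75, 246.25) 4.808946132659912 [358.8 209.5  20. ] 27.801512248064277
yellow (220.35714721679688, 238.0) 4.794332981109619 [382.8 175.7  20. ] 27.71703059645061
ybig (158.5, 207.0) 6.800835609436035 [465.8 355.2  20. ] 39.31703730443488
bowl (347.5, 225.94444274902344) 21.05631446838379 [ 421.8 -173.1   52. ] 121.73090911044818
whitebowl (381.6355895996094, 193.63558959960938) 21.128311157226562 [ 514.5 -267.6   52. ] 122.14713686003525
scoop (208.62269592285156, 205.8558349609375) 20.168506622314453 [472.1 212.8  25. ] 116.59830832317922
[array([514.5, 262.3]), array([528.2, 187.5]), array([433. , 168.5]), array([419.7, 242.2])]
tray [[184.5 179.6]
 [223.5 173.8]
 [235.1 252.4]
 [196.2 258.1]] [array([544.2, 283.7]), array([564. , 174.4]), array([343. , 131.3]), array([324.3, 237. ])]
handle? scale [508.1 218.4 113. ]
cabinet bottom front [597.9 126.8  60. ]
cabinet top front L [688.3 490.4 200. ]
cab front R [670.6 107.  250. ]
crate left front [450.1  46.9  60. ]
crate r f [ 478.1 -162.4   60. ]
crate corner [ 460.  -146.6  153.6] cab top right front [591.5  89.8 417.9] crate left-front? [442.6  46.8 166. ]
```

View pics/crop.png

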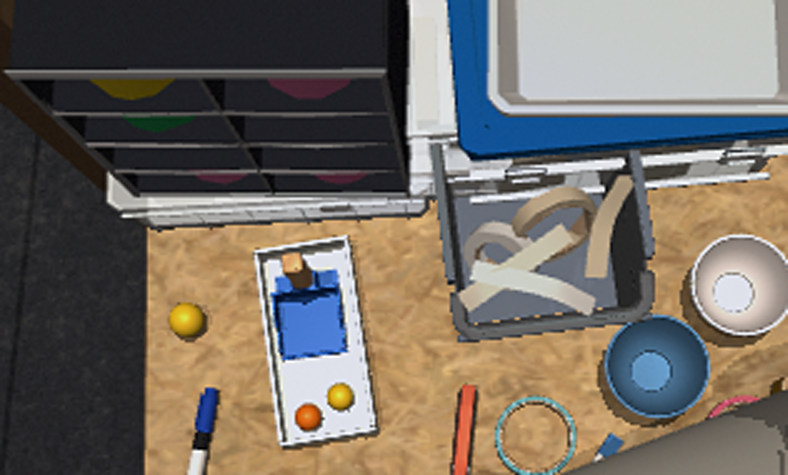

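The crop shows the scoop mouth facing the two beads, with the handle near the cabinet. A tall crate (about 160 mm) stands between the tray and the bowls. I'll move clear of it and look at the tray with the wrist camera.

```bash
cat >> h.py <<'E'
TILT=np.radians(10)
def tool(grip,psi,th):
    """TCP pose with the scoop's grip point at grip, yaw psi, mouth tipped down by th (rad)"""
    Rt=R.from_euler('z',psi)*R.from_euler('y',-(th+TILT))*R.from_matrix(np.diag([-1.,1,-1]))
    return np.array(grip,float)+Rt.apply([0,0,-r.grasp_offset]),quat(Rt)
E
python3 - <<'E'
from h import *
np.set_printoptions(precision=3,suppress=True)
psi=.2
effector.move_gripper(60,10)
r.line_to([180,-390,330],vel=300)
p,q=tool([400,200,330],psi,-TILT)
print(r.inverse_kinematics(p,q))
r.move_pose(p,q);r.wait(.2)
for g,ps,th in[([508,218,88],psi,0),([440,207,88],psi,0),([422,-173,180],-1.0,.9),([422,-173,180],-.6,.9),([422,-173,180],-.4,.9),([422,-173,300],-.6,-.2)]:
    print(g,ps,th,r.inverse_kinematics(*tool(g,ps,th)))
m=cam("wrist");im=cams.read_camera("wrist");cv2.imwrite("pics/w1.png",im[:,:,::-1]);np.save("w1.npy",m["cam_to_world"]);print({k:m[k] for k in m if k not in("cam_to_world","tool_from_camera")},r.get_t())
E
```

```text
[ 0.33   0.144  1.603 -0.     1.395 -1.441]
[508, 218, 88] 0.2 0 [ 0.309  0.531  1.82  -0.033  0.617 -1.437]
[440, 207, 88] 0.2 0 [ 0.333  0.472  1.977 -0.046  0.519 -1.4  ]
[422, -173, 180] -1.0 0.9 [0.054 0.657 2.432 4.222 1.049 1.518]
[422, -173, 180] -0.6 0.9 None
[422, -173, 180] -0.4 0.9 None
[422, -173, 300] -0.6 -0.2 [-0.522  0.197  1.621  0.002  1.35  -1.493]
{'fx': 296.37417737322926, 'fy': 296.37417737322926, 'cx': 280.77375317578276, 'cy': 207.7018318328947} 4.1833
```

View pics/w1.png

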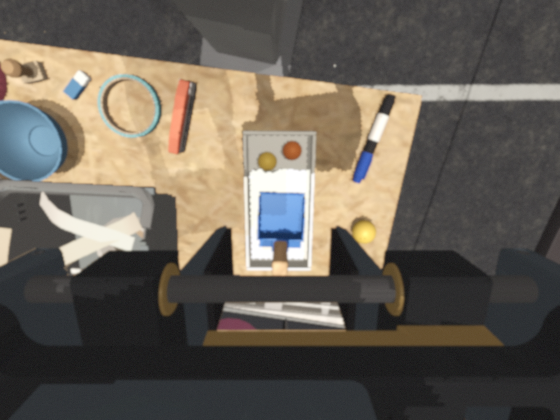

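The wrist view shows the tray between (244,131) and (316,270), with beads at (291,150) orange and (267,161) yellow. The scoop pan is at (281,218) and the handle top at (280,247). I'll refine these positions and check which pour directions the arm can reach.

```bash
python3 - <<'E'
from h import *
np.set_printoptions(precision=2,suppress=True)
im=cv2.imread("pics/w1.png")[:,:,::-1].copy();m=cams.camera_model("wrist");m["cam_to_world"]=np.load("w1.npy")
c=blobs(im,(0,0,60),(180,60,255),(225,115,335,285))[0];rr=cv2.minAreaRect(cv2.convexHull(c));P=cv2.boxPoints(rr);W=np.array([onz(m,p,34)[:2] for p in P]);print("tray",P.tolist(),W.tolist(),W.mean(0))
for i in range(4):
    d=W[(i+1)%4]-W[i];print(np.linalg.norm(d),np.degrees(np.arctan2(d[1],d[0])))
for nm,lo,hi,box,z in[("orange",(0,150,60),(13,255,255),(245,130,316,200),20),("yellow",(16,130,60),(32,255,255),(245,130,280,175),20),("scoop",(100,120,40),(125,255,255),(245,170,320,265),20),("handle",(5,60,20),(25,255,255),(262,232,300,275),113)]:
    for c in blobs(im,lo,hi,box):
        (u,v),_=cv2.minEnclosingCircle(c);B=cv2.boxPoints(cv2.minAreaRect(c));print(nm,(u,v),onz(m,(u,v),z)[:2],cv2.boundingRect(c),[onz(m,b,z)[:2] for b in B])
bc=np.array([422,-173.])
for z in(150,180,220):
  for ps in np.arange(-3.1,3.2,.26):
    out=[]
    for th in(-.2,.4,.7,.9):
        # lip at lipz over the bowl
        v=R.from_euler('z',ps).apply(R.from_euler('y',-th).apply([-85,0,-83])); up=R.from_euler('z',ps).apply([1,0,0])
        g=np.r_[bc,z-100]+20*up-v
        q=r.inverse_kinematics(*tool(g,ps,th)); out.append(None if q is None else np.round(q,1).tolist())
    if all(out): print(z,round(ps,2),out)
E
```

```text
tray [[240.9211883544922, 270.2824401855469], [243.0160369873047, 129.9256134033203], [316.119140625, 131.01669311523438], [314.0242919921875, 271.37353515625]] [[568.7482647087261, 164.4767492849238], [344.0512017738008, 130.88800422815387], [324.48081979291936, 236.18663736134226], [546.6410709758261, 284.7029660346511]] [445.98 204.06]
227.1936924434093 -171.49811838245574
107.10183000581928 100.52863262729703
227.39615509851689 12.319093900758618
122.24185538798233 -79.58084334010279
orange (291.6891784667969, 150.1216278076172) [359.54 207.5 ] (284, 142, 16, 17) [array([349.91, 193.47]), array([345.4 , 215.92]), array([369.07, 221.08]), array([373.64, 198.31])]
yellow (266.7894592285156, 161.07894897460938) [383.55 173.06] (259, 153, 17, 17) [array([373.74, 159.01]), array([368.88, 183.19]), array([393.13, 187.92]), array([398.06, 163.39])]
scoop (281.5, 221.0) [474.98 214.79] (259, 198, 45, 48) [array([524.02, 186.1 ]), array([444.  , 171.67]), array([430.08, 240.97]), array([509.45, 258.59])]
handle (280.5, 263.03125) [504.48 219.14] (262, 242, 38, 33) [array([479.1 , 188.79])
[... 8047 characters left out ...]
.2, 2.0, -0.0, 0.9, 2.3], [-0.6, 0.5, 1.6, 0.2, 1.6, 1.9], [-0.7, 0.6, 1.4, 0.3, 1.9, 1.9], [-0.7, 0.8, 1.3, 0.3, 2.1, 1.9]]
220 2.36 [[-0.4, 0.2, 2.1, -0.0, 0.9, 1.9], [-0.6, 0.5, 1.6, 0.1, 1.7, 1.8], [-0.6, 0.7, 1.3, 0.1, 2.0, 1.7], [-0.6, 0.8, 1.2, 0.2, 2.2, 1.7]]
220 2.62 [[-0.5, 0.2, 2.1, -0.0, 0.9, 1.6], [-0.5, 0.5, 1.6, 0.0, 1.7, 1.6], [-0.5, 0.7, 1.3, 0.0, 2.0, 1.6], [-0.5, 0.8, 1.2, 0.0, 2.2, 1.6]]
220 2.88 [[-0.6, 0.2, 2.1, 0.0, 0.9, 1.2], [-0.5, 0.5, 1.6, -0.1, 1.7, 1.4], [-0.4, 0.7, 1.3, -0.1, 2.0, 1.4], [-0.4, 0.8, 1.2, -0.2, 2.2, 1.4]]
220 3.14 [[-0.7, 0.2, 2.1, 0.0, 0.9, 0.9], [-0.4, 0.5, 1.6, -0.2, 1.6, 1.2], [-0.4, 0.7, 1.3, -0.3, 2.0, 1.2], [-0.3, 0.8, 1.2, -0.3, 2.1, 1.2]]
```

```bash
python3 - <<'E'
from h import *
np.set_printoptions(precision=1,suppress=True)
t=cv2.imread("pics/top_raw.png")[:,:,::-1].copy();s=cv2.imread("pics/side_raw.png")[:,:,::-1].copy();mt,ms=cam("top"),cam("side")
h=[c.reshape(-1,2) for c in blobs(t,(5,70,30),(28,255,255),(193,178,216,200),3,4)];print("top handle",[(a.min(0),a.max(0)) for a in h])
k=[c.reshape(-1,2) for c in blobs(s,(5,70,30),(28,255,255),(214,236,236,285),3,4)];print("side handle",[(a.min(0),a.max(0)) for a in k])
a=s[236:285:1,218:236];
def tri(a,b):
    o1,d1=ray(mt,a);o2,d2=ray(ms,b);q=np.linalg.lstsq(np.c_[d1,-d2],o2-o1,rcond=None)[0];return o1+d1*q[0],o2+d2*q[1]
print(tri((201.8,183.2),(225,244)))
gp=np.array([512,219,88.]);psi=.188
effector.move_gripper(56,10)
r.move_pose(*tool(gp+[0,0,100],psi,0))
a=cv2.resize(t[160:225,175:245],None,fx=6,fy=6,interpolation=cv2.INTER_CUBIC);b=cv2.resize(s[225:310,195:320],None,fx=3,fy=3,interpolation=cv2.INTER_CUBIC)
im=cams.read_camera("side");c=cv2.resize(im[100:310,150:400],(376,390//1*1))
H=390;out=np.zeros((H,800,3),np.uint8);out[:,:420]=a[:H];out[:255,424:799]=b;cv2.imwrite("pics/c2.png",out[:,:,::-1]);cv2.imwrite("pics/s2.png",im[:,:,::-1]);print(r.get_t())
E
```

```text
top handle [(array([197, 181], dtype=int32), array([209, 194], dtype=int32))]
side handle [(array([214, 240], dtype=int32), array([235, 276], dtype=int32))]
(array([515.5, 219.2, 113.6]), array([512.8, 218.7, 112.9]))
5.2833
```

View pics/c2.png

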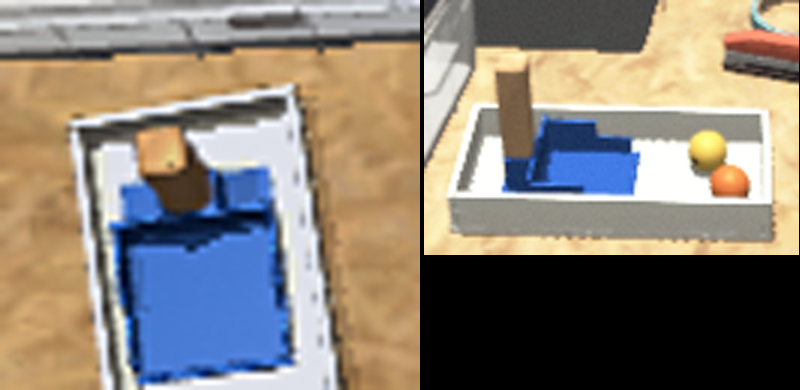

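View pics/s2.png

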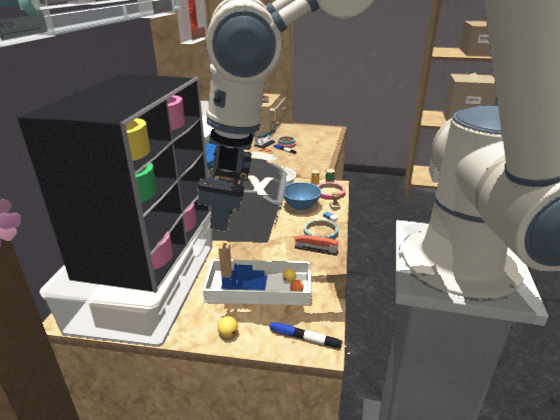

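The handle's top face comes out at about (202,185) in the top view, which puts the grip near (511,218). The gripper also clears the cabinet. Next I'll grasp the handle and draw the scoop to the wall.

```bash
python3 - <<'E'
from h import *
np.set_printoptions(precision=1,suppress=True)
gp=np.array([511,218.3,88.]);psi=.188;ex=np.array([np.cos(psi),np.sin(psi),0])
r.line_to(tool(gp,psi,0)[0],vel=150)
r.wait(.1);f0=np.array(r.get_contact_force());print("f0",f0)
effector.move_gripper(10,45);print(r.get_grip_width(),r.get_grasp_force(),np.array(r.get_contact_force())-f0)
g=gp+[0,0,.6]
r.line_to(tool(g-40*ex,psi,0)[0],vel=80)
r.line_to(tool(g-72*ex,psi,0)[0],vel=40)
print("lifted/drawn",np.array(r.get_contact_force())-f0,r.get_grip_width())
for d in(78,82,85):
    r.line_to(tool(g-d*ex,psi,0)[0],vel=25);print(d,np.array(r.get_contact_force())-f0)
r.wait(.1)
for n in("top","wrist"):
    im=cams.read_camera(n);cv2.imwrite(f"pics/{n}3.png",im[:,:,::-1])
t=cv2.imread("pics/top3.png");w=cv2.imread("pics/wrist3.png")
out=np.zeros((600,800,3),np.uint8);out[:450,:400]=cv2.resize(t[190:280,175:255],None,fx=5,fy=5,interpolation=2);out[:300,400:]=cv2.resize(w,(400,300));s=cams.read_camera("side")[:,:,::-1];out[300:,400:]=cv2.resize(s[235:325,195:315],(400,300),interpolation=2)
cv2.imwrite("pics/c3.png",out);print(r.get_t())
E
```

```text
f0 [ 0.1 -0.1  0. ]
21.84509189856538 44.98681426048279 [-1.2 -0.4  3.3]
lifted/drawn [-0.2  0.2 -1.4] 22.0829824357617
78 [-1.1 -1.5 -0. ]
82 [ 1.  -1.  -2.3]
85 [ 1.  -0.7 -1.3]
9.6333
```

View pics/c3.png

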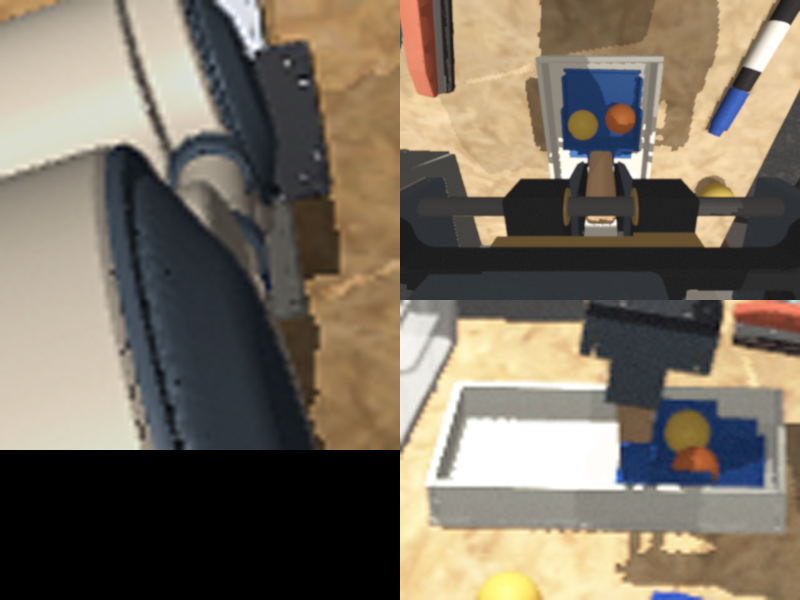

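Both beads are now in the pan: yellow at (583,125) and orange at (620,118) in the wrist inset. I'll lift, carry the scoop mouth-up, and stop over the blue bowl to check.

```bash
cat >> h.py <<'E'
PS=.188;EX=np.array([np.cos(PS),np.sin(PS),0]);G0=np.array([511,218.3,88.])
BOWL=np.array([422,-173.]);PB=-1.8
def lipgrip(lipz,th,up=25,psi=PB):
    z=R.from_euler('z',psi);return np.r_[BOWL,lipz]+z.apply([up,0,0])-z.apply(R.from_euler('y',-th).apply([-85,0,-83]))
E
python3 - <<'E'
from h import *
np.set_printoptions(precision=2,suppress=True)
g=G0-85*EX
r.line_to(tool(g+[0,0,8],PS,0)[0],vel=60)
p,q=tool(g+30*EX+[0,0,40],PS,-.15);r.line_to(p,q,vel=100)
g1=g+30*EX+[0,0,205];p,q=tool(g1,PS,-.15);r.line_to(p,q,vel=200)
g2=lipgrip(205,-.15);p,q=tool(g2,PB,-.15)
mid=(g1+g2)/2+np.array([-30,0,0]);
pm,qm=tool(mid,(PS+PB)/2,-.15)
for P in((pm,qm),(p,q)):
    try: r.line_to(*P,vel=200)
    except r.PlanningError as e: print("plan",e,r.inverse_kinematics(*P));break
print(r.get_joint_positions(),r.get_t(),r.get_grip_width())
w=cams.read_camera("wrist")[:,:,::-1];s=cams.read_camera("side")[:,:,::-1]
out=np.zeros((300,800,3),np.uint8);out[:,:400]=cv2.resize(w,(400,300));out[:,400:]=cv2.resize(s,(400,300));cv2.imwrite("pics/c4.png",out)
E
```

```text
[-0.74  0.25  1.62 -0.02  1.26 -0.51] 14.2917 22.150013835596724
```

View pics/c4.png

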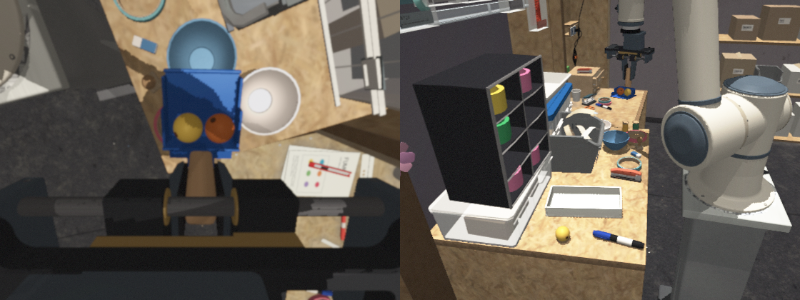

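Both beads are still in the pan, and the bowl rim is centred near (282,73) in the full-size wrist image. I'll check the bowl position from that, then pour.

```bash
python3 - <<'E'
from h import *
np.set_printoptions(precision=2,suppress=True)
m=cam("wrist")
for uv in((282,73.5),(232.5,73),(331.5,73),(282,24)):print(uv,onz(m,uv,52))
for th in np.arange(0,.96,.1):
    q=r.inverse_kinematics(*tool(lipgrip(72,th),PB,th));print(round(th,1),q)
E
```

```text
(282, 73.5) [ 424.84 -167.45   52.  ]
(232.5, 73) [ 369.24 -153.99   52.  ]
(331.5, 73) [ 480.66 -179.88   52.  ]
(282, 24) [ 436.15 -118.48   52.  ]
0.0 [-0.63  0.39  1.82 -0.21  0.87 -0.27]
0.1 [-0.54  0.38  1.85 -0.35  0.86 -0.09]
0.2 [-0.45  0.38  1.86 -0.48  0.88  0.08]
0.3 [-0.37  0.39  1.87 -0.61  0.91  0.25]
0.4 [-0.28  0.41  1.88 -0.72  0.96  0.41]
0.5 [-0.19  0.44  1.89 -0.82  1.02  0.56]
0.6 [-0.11  0.48  1.89 -0.9   1.1   0.68]
0.7 [-0.04  0.53  1.88 -0.96  1.18  0.79]
0.8 [ 0.03  0.59  1.88 -1.    1.26  0.88]
0.9 [ 0.08  0.65  1.86 -1.03  1.34  0.96]
```

```bash
sed -i 's/BOWL=np.array(.*);PB/BOWL=np.array([423.5,-170.]);PB/' h.py; python3 - <<'E'
from h import *
np.set_printoptions(precision=2,suppress=True)
p,q=tool(lipgrip(72,-.05),PB,-.05);r.line_to(p,q,vel=130)
for th in(.2,.4,.5,.6,.7,.8):
    p,q=tool(lipgrip(72,th),PB,th);r.line_to(p,q,vel=90);f=np.array(r.get_contact_force())
    print(th,f,round(r.get_t(),2))
r.wait(.3)
w=cams.read_camera("wrist")[:,:,::-1];t=cams.read_camera("top")[:,:,::-1];s=cams.read_camera("side")[:,:,::-1]
out=np.zeros((600,800,3),np.uint8);out[:300,:400]=cv2.resize(w,(400,300));out[:300,400:]=cv2.resize(s[140:260,220:380],(400,300));out[300:,:400]=cv2.resize(t[165:285,280:440],(400,300));cv2.imwrite("pics/c5.png",out)
E
```

```text
0.2 [ 0.21 -0.77 -1.08] 16.01
0.4 [ 0.45 -0.06 -1.28] 16.45
0.5 [-0.09 -0.09  0.13] 16.73
0.6 [-0.07  0.28 -1.5 ] 17.0
0.7 [ 0.23  0.16 -1.75] 17.27
0.8 [-0.19 -1.04 -0.37] 17.55
```

View pics/c5.png

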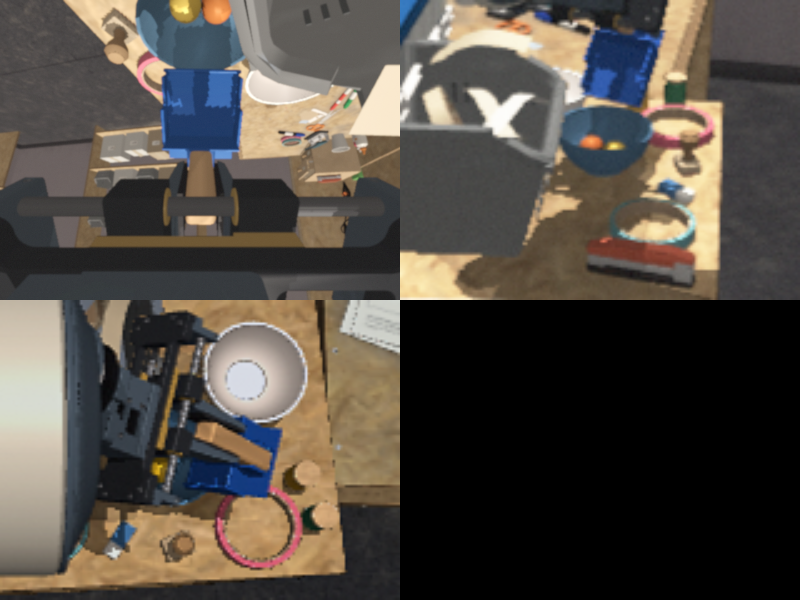

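Both beads are in the blue bowl: the side inset shows them at (592,142) and (614,146). I'll reverse the tip, lift, and take the scoop back to the tray.

```bash
python3 - <<'E'
from h import *
np.set_printoptions(precision=2,suppress=True)
for th in(.5,.2,0):
    p,q=tool(lipgrip(80,th),PB,th);r.line_to(p,q,vel=200)
g2=lipgrip(205,0);p,q=tool(g2,PB,0);r.line_to(p,q,vel=200)
gt=G0-12*EX;g1=gt+[0,0,180]
p,q=tool((g1+g2)/2+[-45,0,20],(PS+PB)/2,0);r.line_to(p,q,vel=250)
p,q=tool(g1,PS,0);r.line_to(p,q,vel=220)
r.line_to(tool(gt+[0,0,15],PS,0)[0],vel=180);r.wait(.2);f0=np.array(r.get_contact_force())
for z in(6,3,1.5,.7,0,-.5):
    r.line_to(tool(gt+[0,0,z],PS,0)[0],vel=30);r.wait(.1);f=np.array(r.get_contact_force())-f0;print(z,f)
    if f[2]>4:break
print(r.get_t())
s=cams.read_camera("side")[:,:,::-1];w=cams.read_camera("wrist")[:,:,::-1]
out=np.zeros((300,800,3),np.uint8);out[:,:400]=cv2.resize(s[190:325,160:340],(400,300));out[:,400:]=cv2.resize(w,(400,300));cv2.imwrite("pics/c6.png",out)
E
```

```text
6 [-0.11 -0.6   0.37]
3 [-0.73 -0.15  0.58]
1.5 [0.12 0.1  0.13]
0.7 [0.33 0.1  0.62]
0 [-0.11 -0.12  2.13]
-0.5 [-2.3  -0.9  11.55]
26.3667
```

View pics/c6.png

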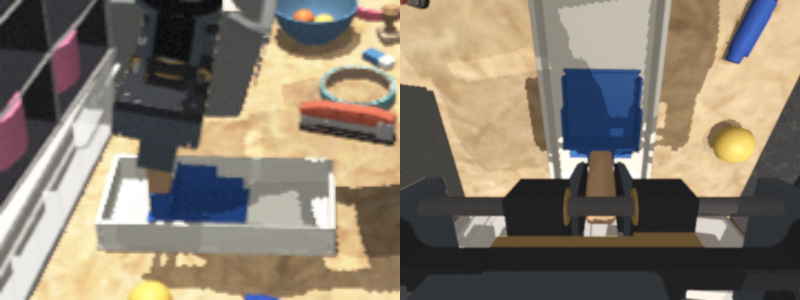

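The scoop is standing on the tray floor and both beads are in the blue bowl. I'll release it and retreat.

```bash
python3 - <<'E'
from h import *
gt=G0-12*EX
r.line_to(tool(gt,PS,0)[0],vel=20)
effector.move_gripper(56,10)
r.line_to(tool(gt+[0,0,60],PS,0)[0],vel=120)
r.line_to(tool(gt-60*EX+[0,0,200],PS,0)[0],vel=200);r.wait(.6)
print(r.get_t(),r.get_contact_force())
s=cams.read_camera("side")[:,:,::-1];w=cams.read_camera("wrist")[:,:,::-1]
out=np.zeros((300,800,3),np.uint8);out[:,:400]=cv2.resize(s[140:320,180:380],(400,300));out[:,400:]=cv2.resize(w,(400,300));cv2.imwrite("pics/c7.png",out)
E
```

```text
29.5583 [-0.58528144  0.71700783 -0.09894283]
```

View pics/c7.png

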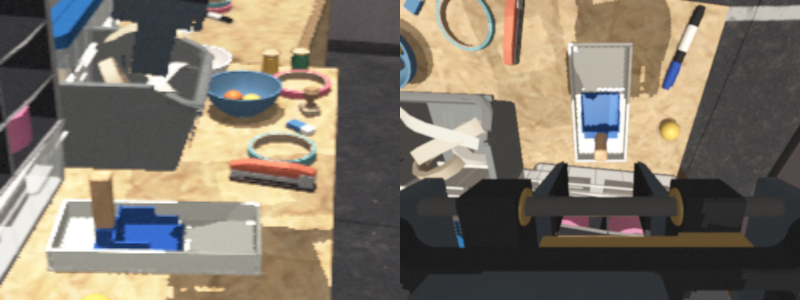

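The scoop stands upright and released in the tray, and the beads are in the blue bowl at (233,96) and (251,98).

```bash
python3 -c "
from workcell import r
print(r.sign_off())"
```

```text
the job is handed in; nothing more can be done
None
```

The job is handed in: both beads were scooped together and tipped into the blue bowl, the scoop stands upright and released in the tray, and the clock read about 30 s.

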